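Find the rocking water-bath lid and seat it

ROBOT

A 6-joint arm with a two-finger parallel gripper is mounted at the origin on a cart in front of the work surface, level with it; the furniture and walls round the work are solid. World frame = base frame: x ahead of the robot, y to its left, z up, the work surface at z = 0. Lengths are in m, angles in rad, forces in N, time in s.
With the tool pointing down it reaches from about 0.375 to 0.9 m from the base axis. Payload 3.1 kg.
Tool frame: the origin (TCP) lies at the very end of the fingers, on their centre line; the grasp point (between the pads) lies 19 mm behind it; y points along the fingers, x is the direction in which the jaws open and shut, and the axes are right-handed (so a half turn about y gives the same grasp; the last joint's range is limited). The gripper opens to 87 mm and grips with 3 to 60 N. Pads are 19 mm wide; open, the fingers measure 117 mm over their backs; the gripper's body (75 mm by 190 mm) begins 51 mm behind the grasp point.
Start: joints at [-1.419, 0.527, 1.433, -0, 1.181, -0.178], TCP at [0.202, -0.591, 0.189] pointing down, gripper open.
Joint ranges: [-3.08, 3.08], [-0.75, 2.2], [0.22, 2.44], [-1.43, 4.57], [0, 2.65], [-2.85, 2.85]. Speed limits (rad/s): [2.79, 2.79, 3.14, 3.14, 3.14, 3.14].

INTERFACE

Orientations are given as a unit quaternion [x, y, z, w].
In Python, from rig import robot gives the robot as it stands.
- The arm moves only by the shell command python3 -m creep 'ROWS' [FORCE]. ROWS is JSON, a list of rows, each a list of 3 entries, a list of its own where there are three numbers: the shift along the tool's x, y, z in mm, then the turn about the tool's y in rad, then the opening, from 0 (shut) to 1 (fully open). A call has 1 to 8 rows; each row shifts and turns the commanded pose from where the row before left it, along the tool's axes as they then stand; what a row does not reach is not made up. A row lasts 1/10 s, in which the tool goes at most 50 mm and 8.59 degrees, less where a joint would pass 70% of its speed; a pose out of reach is approached as far as the arm can. A call with a gripper value outside its range is refused whole. The fingers move at their own pace and stop on an object; FORCE is the grip in N (left out, the last holds). Time passes only in rows, so rows that do not move let the fingers close. It gives the time, the measured TCP pose, the force and the opening at its end, in the units of the state.
- robot.get_obs(): the state, without advancing time (a new reading comes with each control period).
- robot.camera(name): name is "side" or "top"; returns a dict with "pixels" (384x512x3 uint8, red, green, blue), "fx", "fy", "cx", "cy" (pixels), "position" and "rotation" of the camera in the world. Camera axes: x right, y up, looking along -z (the intrinsics and any distortion apply to the point x, -y, -z); pixel columns grow to the right and rows downward; lengths in m; the calibration is good to about 2 mm. A picture is of the moment at which its call begins. There is no depth.
- robot.hand_in(): hands the job in, once; it reports no verdict.
The state is a dict: "time": time; "q": joint angles; "joint_velocities": joint speeds; "joint_torque": joint torques, N m; "position": TCP position; "tool_rot": TCP orientation; "ft_force": force on the tool from outside, world axes, zero at the start; "moment": the same for the moment, N m; "grip_width": finger opening in m.
Only numpy, scipy, OpenCV 4.12 (cv2) and the standard library are available. Lean on these libraries where they do the work, as an engineer would, in place of code of your own. Each camera call takes 0.05 s, during which the arm holds its last target.

TASK

One of the four lids on the water bath is not home in its well and rocks when one of its two tabs is pressed down. Press the tabs with the fingertips to find and rock it, then push a tab round sideways until that lid drops home, flat on its rim like the other three. Do not lift any lid, leave all four home, and leave the other things where they are.

Things in the scene. Friction and masses are not known exactly. Their poses are not given: they have to be found in the camera images.
- bath: steel water-bath unit fixed on the hob, 274 x 324 mm in x and y; origin at the centre of its underside, x and y along its sides, z up. Deck 50 mm high; four wells centred at (+-60, +-75) mm, each with a raised collar 96 mm across whose rim is 66 mm above the origin (and the hob), and one lid on each
- well_1 (a point): centre of a well, at rim height. Inside each rim are eight notches, centred in the directions 0, 45, 90.. degrees from the bath's x, divided by 14 mm wide lands level with the rim. A lid is home when both its lugs are in notches: flange flat on the rim, its line of tabs parallel or at 45 degrees to the bath's sides (within 6 degrees of play); it then does not rock
- well_2 (a point): centre of another such well, at rim height. A lid whose lugs stand on the lands is 6 mm proud and lies level by itself, but a press on either tab tips it about its lug line by about 7 degrees (0.12 rad), until its flange meets the rim; the pressed tab then stops some 2 mm higher than a home lid's. Its line of tabs is 16 to 29 degrees off the notch directions
- well_3 (a point): centre of another such well, at rim height. To seat a lid, push one of its tabs sideways (at right angles to the line of tabs) by 7 to 16 mm, either way round, with a few newtons: the boss keeps it centred while it turns, the lugs drop into the next notches and then stop against the notch walls
- well_4 (a point): centre of another such well, at rim height
- lid_1: round steel lid, 96 mm across, loose, about 0.2 kg; on any well. Origin on its axis at the underside of its 3 mm flange (at rim height when home); z up. Two raised tabs on its x axis, centred at x = +-38 mm, each 16 mm along x, 12 mm wide, flat top 14 mm above the origin. Black centre knob 24 mm across, top 28 mm above the origin
- lid_2: lid identical to lid_1, same origin and axes; on any well. Underneath, each lid has a round boss 48 mm across and 14 mm deep, and two lugs on its y axis (so across the line of tabs), at y = +-37.5 mm, 7 mm wide and 6 mm deep
- lid_3: lid identical to lid_1, same origin and axes; on any well
- lid_4: lid identical to lid_1, same origin and axes; on any well
- spoon: steel spoon, 188x38x15 mm, lying on the bath's deck between the wells; origin at the centre of its underside; a bystander
- thermometer: dial probe thermometer, 188 mm long, 46 mm dial, lying on the hob in front of the bath; origin at the centre of its underside; a bystander
- lighter: grey gas lighter, 230x30x17 mm, lying on the left; origin at the centre of its underside; a bystander
- scourer: flat blue scouring pad, 68x100x12 mm, at the back left; origin at the centre of its underside; a bystander
Things that resemble listed ones, but are neither listed nor needed, are in the scene too. What is shaped like the lid_3 but blue is not meant.

How it is judged:
By the outcome, as a careful person would: the job done as asked, in the order asked, and still so for the second after the job is handed in, with the robot touching nothing.
It also fails if it takes over 54 s, if anything falls off the work surface, if the arm or the gripper's body presses on something with over 40 N, if the wrist force passes 120 N, or if a joint passes its speed limit or range.

## Working session

There is one attempt and no reset: what is moved stays moved. The work goes in short steps, Python scripts to look and compute and a shell command to move; the robot and the scene stay as the last step left them, time stands still between calls to the robot, and variables do not carry over. Pictures are saved under pics/ and viewed, and the job is handed in when it is done.

```bash
mkdir -p pics; ls
python3 - <<'E'
from rig import robot
import cv2
o=robot.get_obs(); print(o)
for n in("top","side"):
    c=robot.camera(n); cv2.imwrite(f"pics/{n}0.png",c["pixels"][:,:,::-1]); print({k:v for k,v in c.items() if k!="pixels"})
E
```

```text
pics
{'time': 0.0, 'q': array([-1.41952321e+00,  5.28467808e-01,  1.43392991e+00,  5.84668644e-06,
        1.18136364e+00, -1.78502724e-01]), 'joint_velocities': array([-0.00070714, -0.00017108, -0.0003283 ,  0.00050123, -0.00174109,
        0.00100019]), 'joint_torque': array([ 3.61968969e-04, -4.40044963e+01, -1.76591206e+01,  6.35488098e-02,
        5.83729148e-02, -1.52021312e-04]), 'position': array([ 0.20229814, -0.59049722,  0.18766191]), 'tool_rot': array([-0.57473763,  0.41168127, -0.41061452,  0.57583931]), 'ft_force': array([-0.5591264 ,  0.25556757,  1.21607584]), 'moment': array([-0.07041816,  0.03172598,  0.03655736]), 'grip_width': 0.08693665364555143}
{'fx': 469.1217364967743, 'fy': 469.1217364967743, 'cx': 260.79588319992314, 'cy': 198.59575807443764, 'position': array([0.34151183, 0.11517049, 1.26531045]), 'rotation': array([ 0.04859369, -0.05282949, -0.6957058 ,  0.71473151])}
{'fx': 384.10190855769866, 'fy': 384.10190855769866, 'cx': 255.91234649959267, 'cy': 195.26116937090936, 'position': array([0.99963476, 0.0864832 , 0.95732565]), 'rotation': array([0.17456983, 0.17291759, 0.68815915, 0.68268724])}
```

View pics/top0.png

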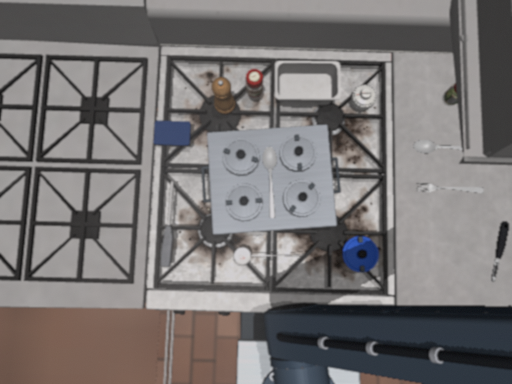

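View pics/side0.png

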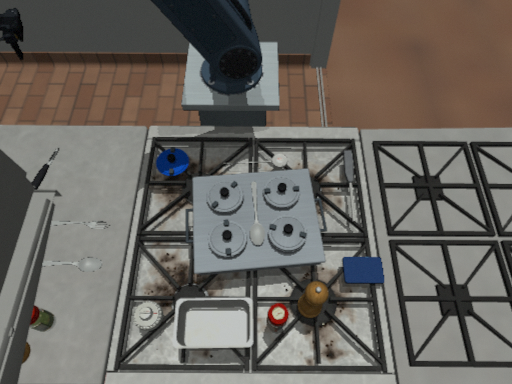

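The top view shows the bath at about (208–335, 125–235), with the spoon between the wells, and the lids at about (241,155), (298,152), (244,202) and (302,197). The blue lookalike is at (361,253). Next I'll enlarge the bath and measure it.

```bash
cat > h.py <<'E'
import numpy as np, cv2
from rig import robot
from scipy.spatial.transform import Rotation as R
def ray(c,u,v):
    d=np.array([(u-c["cx"])/c["fx"],-(v-c["cy"])/c["fy"],-1.0]); return R.from_quat(c["rotation"]).apply(d)
def onz(c,u,v,z):
    d=ray(c,u,v); p=np.array(c["position"]); return p+d*(z-p[2])/d[2]
def proj(c,P):
    q=R.from_quat(c["rotation"]).inv().apply(np.array(P)-c["position"]); return c["cx"]+c["fx"]*q[...,0]/-q[...,2], c["cy"]-c["fy"]*q[...,1]/-q[...,2]
def crop(c,x0,y0,x1,y1,name,s):
    im=cv2.resize(c["pixels"][y0:y1,x0:x1,::-1],None,fx=s,fy=s,interpolation=cv2.INTER_CUBIC); cv2.imwrite("pics/"+name,im); return im
E
python3 - <<'E'
from h import *
t=robot.camera("top"); s=robot.camera("side")
crop(t,200,118,344,242,"topc.png",4.8) 
crop(s,185,160,335,285,"sidec.png",4.8)
E
```

```text
(no output)
```

View pics/topc.png

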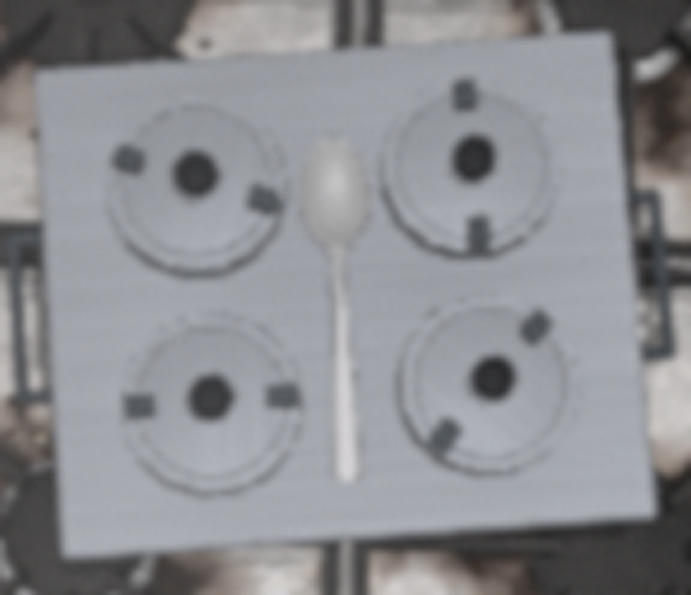

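View pics/sidec.png

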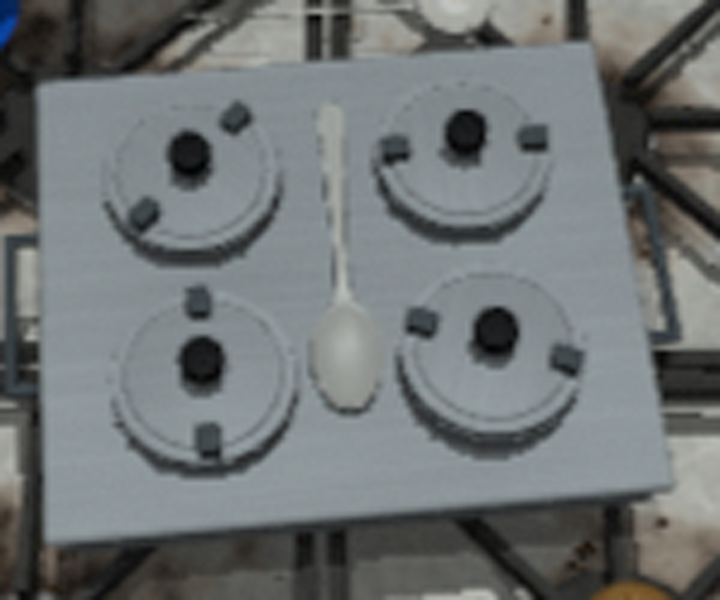

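The crop shows dark tabs on all four lids. The back-left lid in the top view (tabs at crop (128,160) and (264,199)) looks turned by about 20°, while the others look aligned. Next I'll measure the tabs and the bath.

```bash
cat >> h.py <<'E'
def tabs(c,box,zt=0.080):
    x0,y0,x1,y1=box; sc=6
    g=cv2.resize(cv2.cvtColor(c["pixels"],cv2.COLOR_RGB2GRAY)[y0:y1,x0:x1],None,fx=sc,fy=sc,interpolation=cv2.INTER_LINEAR)
    m=(g<115).astype(np.uint8); n,l,st,ce=cv2.connectedComponentsWithStats(m)
    return [(st[i,4]/sc**2,(ce[i,0]+.5)/sc-.5+x0,(ce[i,1]+.5)/sc-.5+y0,g[l==i].min()) for i in range(1,n) if 8<st[i,4]/sc**2<120]
E
python3 - <<'E'
from h import *
t=robot.camera("top"); s=robot.camera("side")
print("corners top")
P=[onz(t,u/4.8+200-.4,v/4.8+118-.4,.05) for u,v in [(38,72),(612,33),(656,518),(64,557)]]
Q=[onz(s,u/4.8+185-.4,v/4.8+160-.4,.05) for u,v in [(670,488),(46,543),(38,85),(590,43)]]
for X in (P,Q):
    print(np.round(X,4)); print("len",[round(np.linalg.norm(X[i]-X[(i+1)%4]),4) for i in range(4)],"ctr",np.mean(X,0).round(4))
    e=[X[0]-X[1],X[3]-X[2]]; print("yaw",[np.degrees(np.arctan2(-a[0],a[1])).round(2) for a in e],[np.degrees(np.arctan2(a[1],a[0])).round(2) for a in (X[0]-X[3],X[1]-X[2])])
for nm,c,box in(("top",t,(210,128,330,228)),("side",s,(195,168,320,275))):
    print(nm)
    for a,u,v,mn in tabs(c,box): print(round(a,1),round(u,1),round(v,1),mn,"z80",onz(c,u,v,.080).round(4)[:2],"z94",onz(c,u,v,.094).round(4)[:2])
E
```

```text
corners top
[[ 0.6913  0.2571  0.05  ]
 [ 0.7229 -0.0622  0.05  ]
 [ 0.452  -0.0878  0.05  ]
 [ 0.4223  0.2316  0.05  ]]
len [np.float64(0.3209), np.float64(0.2721), np.float64(0.3207), np.float64(0.2702)] ctr [0.5721 0.0847 0.05  ]
yaw [np.float64(5.66), np.float64(5.32)] [np.float64(5.41), np.float64(5.38)]
[[ 0.6912  0.2561  0.05  ]
 [ 0.7227 -0.0611  0.05  ]
 [ 0.4534 -0.0881  0.05  ]
 [ 0.4219  0.2304  0.05  ]]
len [np.float64(0.3187), np.float64(0.2706), np.float64(0.3201), np.float64(0.2705)] ctr [0.5723 0.0843 0.05  ]
yaw [np.float64(5.67), np.float64(5.65)] [np.float64(5.44), np.float64(5.74)]
top
99.7 222.2 129.3 54 z80 [0.6925 0.2157] z94 [0.6884 0.2145]
28.4 328.7 135.3 48 z80 [ 0.6844 -0.0622] z94 [ 0.6804 -0.0601]
27.2 296.4 137.6 78 z80 [0.6759 0.022 ] z94 [0.672  0.0231]
75.4 298.2 150.6 44 z80 [0.6414 0.0166] z94 [0.6379 0.0178]
28.0 226.4 151.0 83 z80 [0.6351 0.2025] z94 [0.6316 0.2015]
76.4 240.2 153.8 54 z80 [0.6284 0.1666] z94 [0.625 0.166]
28.4 254.8 159.4 85 z80 [0.6147 0.1286] z94 [0.6115 0.1284]
41.8 298.5 167.9 77 z80 [0.5956 0.0154] z94 [0.5926 0.0165]
26.7
[... 507 characters left out ...]
3 z80 [0.4466 0.0784] z94 [0.4554 0.0785]
54.9 280.6 168.9 16 z80 [0.4429 0.1529] z94 [0.4518 0.1518]
41.6 233.7 184.3 35 z80 [0.4921 0.0279] z94 [0.5002 0.0289]
110.0 281.4 188.3 8 z80 [0.5029 0.1535] z94 [0.5108 0.1524]
41.4 295.5 188.5 26 z80 [0.5031 0.1907] z94 [0.511 0.189]
111.4 224.0 192.8 6 z80 [0.5177 0.0037] z94 [0.5253 0.005 ]
43.6 225.8 222.8 29 z80 [0.6033 0.0122] z94 [0.6096 0.0134]
118.6 287.6 229.6 6 z80 [0.6204 0.166 ] z94 [0.6264 0.1647]
45.1 272.4 226.9 29 z80 [0.6133 0.1285] z94 [0.6195 0.1279]
116.9 226.6 235.7 12 z80 [0.6379 0.0156] z94 [0.6436 0.0167]
47.0 302.5 234.6 31 z80 [0.6334 0.2024] z94 [0.6392 0.2005]
23.1 257.1 244.3 62 z80 [0.6599 0.0907] z94 [0.6653 0.0906]
```

The back-left lid is at about 69° in bath axes, 21° off a notch direction. The others are at -0.8°, -43.8° and -89.8°, so they are home. Its centre (0.625, 0.166) matches the well I calculated at (0.6245, 0.165). I'll use its inner tab B at (0.615, 0.129): press it, then push it towards +x, which is the short way round. Next I'll work out the move in tool axes.

```bash
cat >> h.py <<'E'
def where():
    o=robot.get_obs(); M=R.from_quat(o["tool_rot"]).as_matrix(); return o,M
def plan(target,xdir=None):
    o,M=where(); print("t",round(o["time"],2),"pos",o["position"].round(4),"f",o["ft_force"].round(1),"w",round(o["grip_width"],4)); print("axes x",M[:,0].round(3),"y",M[:,1].round(3),"z",M[:,2].round(3))
    d=(np.array(target)-o["position"])*1000; print("tool shift mm",(M.T@d).round(1))
    if xdir is not None:
        a=M.T@np.array([np.cos(xdir),np.sin(xdir),0]); th=np.arctan2(-a[2],a[0]); print("turn about y",th.round(4))
E
python3 - <<'E'
from h import *
t=np.radians(74.6-90)  # tool x along tangent
plan([0.6147,0.1286,0.15],t); plan([0.6147,0.1286,0.15],t+np.pi)
t=robot.camera("top")
for uv in[(221,84),(226,105),(254,74),(255,97)]: print(uv,onz(t,*uv,0.0).round(3),onz(t,*uv,.12).round(3))
E
```

```text
t 0.3 pos [ 0.2024 -0.591   0.1883] f [ 0.9 -0.4 -0.1] w 0.0872
axes x [ 0.324 -0.946 -0.001] y [-0.     0.001 -1.   ] z [0.946 0.324 0.   ]
tool shift mm [-547.3   38.8  623.2]
turn about y -0.9722
t 0.3 pos [ 0.2024 -0.591   0.1883] f [ 0.9 -0.4 -0.1] w 0.0872
axes x [ 0.324 -0.946 -0.001] y [-0.     0.001 -1.   ] z [0.946 0.324 0.   ]
tool shift mm [-547.3   38.8  623.2]
turn about y 2.1694
(221, 84) [0.848 0.231 0.   ] [0.8  0.22 0.12]
(226, 105) [0.787 0.215 0.   ] [0.745 0.205 0.12 ]
(254, 74) [0.881 0.139 0.   ] [0.829 0.136 0.12 ]
(255, 97) [ 0.813  0.134 -0.   ] [0.768 0.132 0.12 ]
```

```bash
python3 -m creep '[[[-28,0,32],0,0],[[-28,0,32],0,0],[[-28,0,32],0,0],[[-28,0,32],0,0],[[-28,0,32],0,0],[[-28,0,32],0,0],[[-28,0,32],0,0],[[-28,0,32],0,0]]' 20; python3 -m creep '[[[-28,0,32],0,0],[[-28,0,32],0,0],[[-28,0,32],0,0],[[-28,0,32],0,0],[[-28,0,32],0,0],[[-28,0,32],0,0],[[0,0,0],0,0]]'; python3 -c "
from h import *
plan([0.6147,0.1286,0.15],np.radians(-15.4))"
```

```text
time: 1.15
position: [0.3728, -0.295, 0.1889]
tool_rot: [0.575, -0.411, 0.411, -0.575]
ft_force: [1.1, -0.2, -0.8]
grip_width: 0.0311
time: 1.85
position: [0.5013, -0.0713, 0.1889]
tool_rot: [-0.576, 0.409, -0.41, 0.577]
ft_force: [-0.4, -0.6, -0.5]
grip_width: 0.0001
t 1.85 pos [ 0.5013 -0.0713  0.1889] f [-0.4 -0.6 -0.5] w 0.0001
axes x [ 0.33  -0.944 -0.   ] y [ 0.002  0.001 -1.   ] z [0.944 0.33  0.002]
tool shift mm [-151.4   39.4  172.8]
turn about y -0.9662
```

```bash
python3 -m creep '[[[0,0,0],-0.14,0],[[0,0,0],-0.14,0],[[0,0,0],-0.14,0],[[0,0,0],-0.14,0],[[0,0,0],-0.14,0],[[0,0,0],-0.14,0],[[0,0,0],-0.126,0],[[0,0,0],0,0]]'; python3 -c "
from h import *
plan([0.6147,0.1286,0.13],np.radians(-15.4))"
```

```text
time: 2.65
position: [0.4989, -0.0761, 0.1887]
tool_rot: [0.701, -0.097, 0.097, -0.7]
ft_force: [-0.4, 0.7, 0.5]
grip_width: 0.0006
t 2.65 pos [ 0.4989 -0.0761  0.1887] f [-0.4  0.7  0.5] w 0.0006
axes x [ 0.962 -0.273 -0.   ] y [-0. -0. -1.] z [ 0.273  0.962 -0.   ]
tool shift mm [ 55.6  58.6 228.5]
turn about y -0.0072
```

```bash
python3 -m creep '[[[10,0,38],0,0],[[10,0,38],0,0],[[10,0,38],0,0],[[10,0,38],0,0],[[10,0,38],0,0],[[5,0,36],0,0],[[0,20,0],0,0],[[0,0,0],0,0]]'; python3 -c "
from h import *
plan([0.6147,0.1286,0.095],np.radians(-15.4))
t=robot.camera('top');s=robot.camera('side')
crop(t,200,118,344,242,'topd.png',4.8);crop(s,185,130,335,285,'sided.png',3.8)"
```

```text
time: 3.45
position: [0.6116, 0.1276, 0.1661]
tool_rot: [0.701, -0.099, 0.095, -0.7]
ft_force: [-0.6, 0.1, -0.6]
grip_width: 0.0006
t 3.45 pos [0.6116 0.1276 0.1661] f [-0.6  0.1 -0.6] w 0.0006
axes x [ 0.962 -0.272 -0.005] y [-0.006 -0.001 -1.   ] z [ 0.272  0.962 -0.002]
tool shift mm [ 3.1 71.1  1.9]
turn about y -0.007
```

View pics/sided.png

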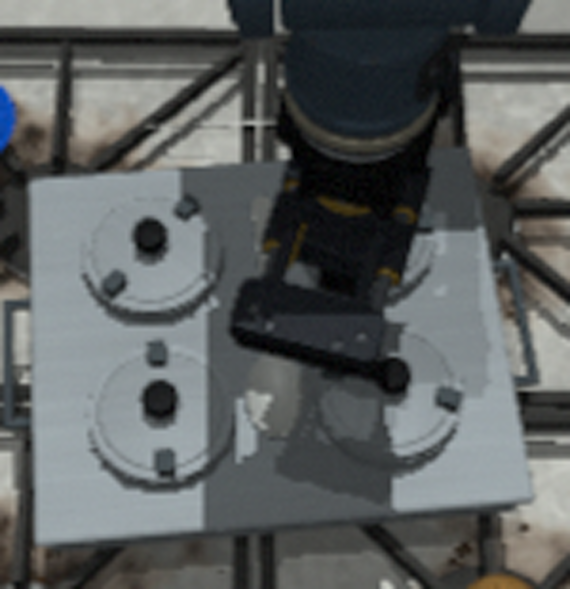

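View pics/topd.png

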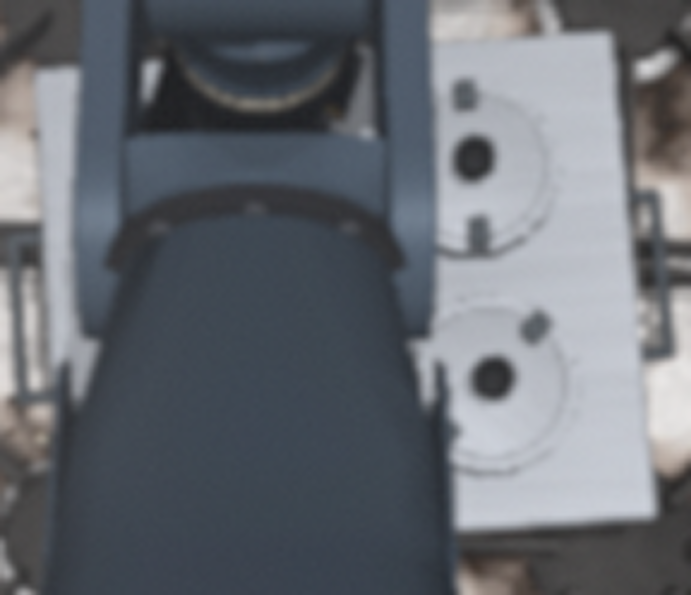

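The side view shows the closed gripper over the inner tab of the back-left lid, with the knob at (395,375) and the far tab at (447,398). The top view is mostly blocked by the arm. I'll go down to just above the tab.

```bash
python3 -m creep '[[[1,20,1],0,0],[[1,20,1],0,0],[[1,20,0],0,0],[[0,10,0],0,0],[[0,0,0],0,0],[[0,0,0],0,0]]';python3 -c "
from h import *
plan([0.6147,0.1286,0.086],np.radians(-15.4))"
```

```text
time: 4.15
position: [0.6177, 0.1278, 0.0996]
tool_rot: [-0.7, 0.097, -0.098, 0.7]
ft_force: [-0.4, -0.3, 0.6]
grip_width: 0.0001
t 4.15 pos [0.6177 0.1278 0.0996] f [-0.4 -0.3  0.6] w 0.0001
axes x [ 0.962 -0.273  0.001] y [ 0.001  0.    -1.   ] z [0.273 0.962 0.   ]
tool shift mm [-3.1 13.6 -0.1]
turn about y -0.0073
```

```bash
python3 -m creep '[[[-3,4,0],0,0],[[0,4,0],0,0],[[0,0,0],0,0]]'; for i in 1 ; do python3 -m creep '[[[0,2,0],0,0],[[0,2,0],0,0],[[0,0,0],0,0]]'; done
```

```text
time: 4.45
position: [0.6138, 0.1293, 0.0906]
tool_rot: [0.7, -0.097, 0.097, -0.7]
ft_force: [0.2, -0.7, 0.7]
grip_width: 0.0004
time: 4.75
position: [0.614, 0.1292, 0.0864]
tool_rot: [0.7, -0.097, 0.097, -0.7]
ft_force: [-0.2, 0.3, 0.0]
grip_width: -0.0
```

```bash
python3 -m creep '[[[0,1.5,0],0,0],[[0,0,0],0,0]]';  python3 -m creep '[[[0,1.5,0],0,0],[[0,0,0],0,0]]'
```

```text
time: 4.95
position: [0.6141, 0.1292, 0.0849]
tool_rot: [0.7, -0.097, 0.097, -0.7]
ft_force: [0.2, -0.5, -0.5]
grip_width: 0.0004
time: 5.15
position: [0.6141, 0.1292, 0.0835]
tool_rot: [0.7, -0.097, 0.097, -0.7]
ft_force: [0.1, -0.1, 0.1]
grip_width: 0.0004
```

```bash
python3 -m creep '[[[0,1,0],0,0],[[0,0,0],0,0]]';  python3 -m creep '[[[0,1,0],0,0],[[0,0,0],0,0]]'; python3 -c "
from h import *
s=robot.camera('side')
crop(s,185,130,335,285,'sidee.png',3.8)"
```

```text
time: 5.35
position: [0.6141, 0.1291, 0.0825]
tool_rot: [0.7, -0.097, 0.097, -0.7]
ft_force: [-0.6, -0.3, 0.1]
grip_width: 0.0007
time: 5.55
position: [0.6141, 0.1292, 0.0815]
tool_rot: [0.7, -0.097, 0.097, -0.7]
ft_force: [-0.6, -0.3, -0.9]
grip_width: 0.0002
```

View pics/sidee.png

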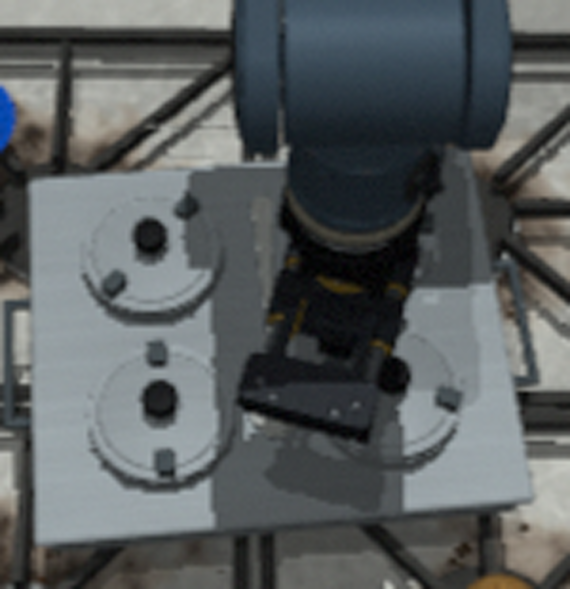

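The knob moved only slightly, from about (395,375) to (393,376). There is no firm stop yet, so I'll keep pressing in 1 mm steps.

```bash
python3 -m creep '[[[0,1,0],0,0],[[0,0,0],0,0]]';  python3 -m creep '[[[0,1,0],0,0],[[0,0,0],0,0]]'
```

```text
time: 5.8
position: [0.6141, 0.1291, 0.0805]
tool_rot: [0.7, -0.097, 0.097, -0.7]
ft_force: [0.1, -0.5, 0.7]
grip_width: 0.0006
time: 6.0
position: [0.6141, 0.1292, 0.0795]
tool_rot: [0.7, -0.097, 0.097, -0.7]
ft_force: [0.1, 0.2, -1.5]
grip_width: 0.0007
```

```bash
python3 -m creep '[[[0,1,0],0,0],[[0,0,0],0,0]]';  python3 -m creep '[[[0,1,0],0,0],[[0,0,0],0,0]]';python3 -c "
from h import *
s=robot.camera('side')
crop(s,185,130,335,285,'sidef.png',3.8)"
```

```text
time: 6.2
position: [0.6141, 0.1292, 0.0785]
tool_rot: [0.7, -0.097, 0.097, -0.7]
ft_force: [0.7, 0.2, -0.1]
grip_width: 0.0002
time: 6.4
position: [0.6141, 0.1292, 0.0775]
tool_rot: [0.7, -0.097, 0.097, -0.7]
ft_force: [0.8, 0.4, -0.2]
grip_width: 0.0005
```

View pics/sidef.png

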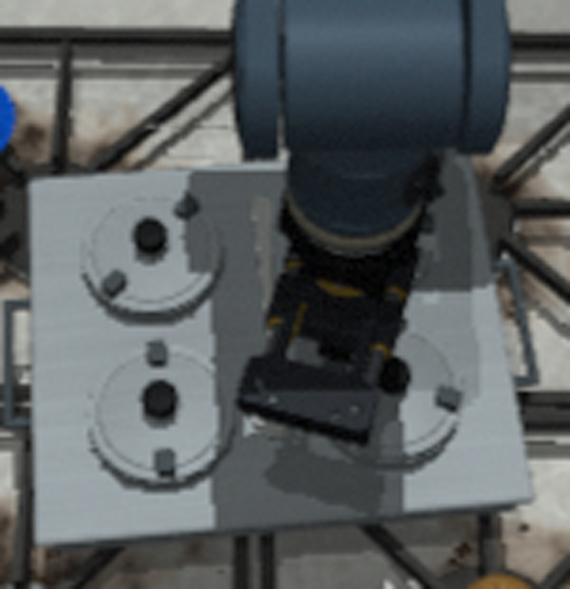

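```bash
python3 -c "
from h import *
s=robot.camera('side')
for r in tabs(s,(195,168,320,275)): print(np.round(r,1))
o,M=where(); p=o['position']; print('tcp px',proj(s,p), 'tab', proj(s,[.6147,.1286,.08]),'knob',proj(s,[.625,.1655,.1]))
for k in (-1,1): print('body ends',proj(s,p+M@np.array([k*.095,-.07,0])), proj(s,p+M@np.array([0,-.07,k*.0375])))
crop(s,230,200,320,270,'sideg.png',8)
"
```

```text
[102.8 224.  192.7   2. ]
[ 38.1 225.9 222.9  34. ]
[109.3 226.6 235.6  15. ]
[ 45.9 302.6 234.3  33. ]
tcp px (np.float64(272.6453503929982), np.float64(227.5552895678191)) tab (np.float64(272.45745762001906), np.float64(227.36632051237262)) knob (np.float64(288.06348947881617), np.float64(228.069164432774))
body ends (np.float64(283.89343900667996), np.float64(181.74401388495576)) (np.float64(258.45825539942973), np.float64(211.4244163820321))
body ends (np.float64(262.92738524026873), np.float64(252.65745072672092)) (np.float64(289.5501602913873), np.float64(219.57218496756224))
```

View pics/sideg.png

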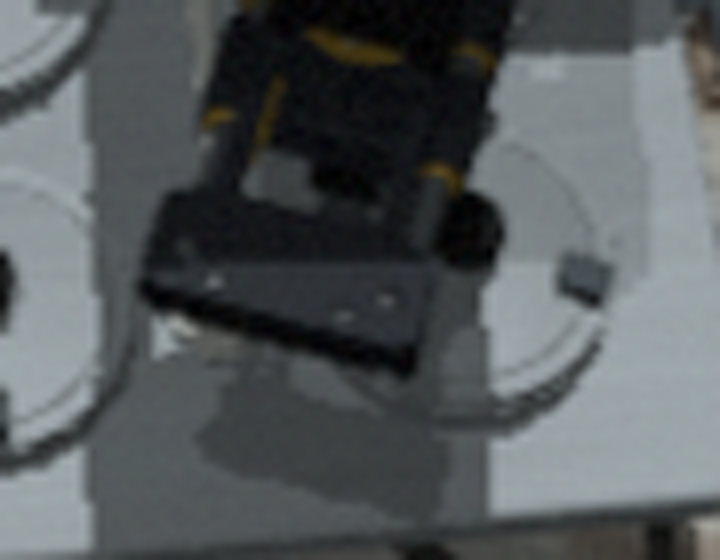

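```bash
python3 -m creep '[[[0,1,0],0,0],[[0,0,0],0,0],[[0,0,0],0,0]]';  python3 -m creep '[[[0,1,0],0,0],[[0,0,0],0,0],[[0,0,0],0,0]]';python3 -c "
from h import *
s=robot.camera('side')
for r in tabs(s,(195,168,320,275)): print(np.round(r,1))
print(where()[0]['ft_force'],where()[0]['moment'])"
```

```text
time: 6.8
position: [0.6141, 0.1291, 0.0766]
tool_rot: [-0.7, 0.097, -0.097, 0.7]
ft_force: [0.6, -0.6, 0.1]
grip_width: 0.0003
time: 7.1
position: [0.6142, 0.1292, 0.0756]
tool_rot: [-0.7, 0.097, -0.097, 0.7]
ft_force: [-0.7, 0.5, -1.0]
grip_width: 0.0008
[102.8 224.  192.7   4. ]
[ 38.2 225.9 222.9  34. ]
[109.4 226.6 235.6  13. ]
[ 46.  302.6 234.3  35. ]
[-0.05473153  0.12127908  0.1020188 ] [-0.05345665 -0.08045136  0.04746404]
```

Known spacings between the knobs (149 mm measured, 150 mm true, in both views) show the bath sits about 9 mm lower than I assumed. That puts the proud tab near 0.077 and its tipped stop near 0.073. I'll keep pressing.

```bash
python3 -m creep '[[[0,1,0],0,0],[[0,0,0],0,0]]';  python3 -m creep '[[[0,1,0],0,0],[[0,0,0],0,0]]';  python3 -m creep '[[[0,1,0],0,0],[[0,0,0],0,0]]';python3 -c "
from h import *
s=robot.camera('side')
for r in tabs(s,(195,168,320,275)): print(np.round(r,1))
print(where()[0]['ft_force'],where()[0]['moment'])"
```

```text
time: 7.35
position: [0.6141, 0.1292, 0.0745]
tool_rot: [0.7, -0.097, 0.097, -0.7]
ft_force: [-0.3, -0.1, -0.8]
grip_width: 0.0005
time: 7.55
position: [0.6141, 0.1292, 0.0735]
tool_rot: [0.7, -0.097, 0.097, -0.7]
ft_force: [-1.0, 1.1, -0.1]
grip_width: 0.0007
time: 7.75
position: [0.6141, 0.1292, 0.0725]
tool_rot: [0.7, -0.097, 0.097, -0.7]
ft_force: [-1.2, 0.7, 0.8]
grip_width: -0.0
[102.9 224.  192.7   9. ]
[ 38.3 225.9 222.8  33. ]
[109.5 226.6 235.6  13. ]
[ 45.9 302.6 234.3  37. ]
[-0.00713665 -0.60863633  0.45596181] [-0.00485357 -0.14348265 -0.00934059]
```

```bash
python3 -m creep '[[[0,1,0],0,0],[[0,0,0],0,0]]';  python3 -m creep '[[[0,1,0],0,0],[[0,0,0],0,0]]';  python3 -m creep '[[[0,1,0],0,0],[[0,0,0],0,0]]';python3 -c "
from h import *
s=robot.camera('side')
for r in tabs(s,(195,168,320,275)): print(np.round(r,1))
crop(s,230,200,320,270,'sideh.png',8)
"
```

```text
time: 8.0
position: [0.6141, 0.1292, 0.0715]
tool_rot: [0.7, -0.097, 0.097, -0.7]
ft_force: [-0.7, 0.3, -0.3]
grip_width: 0.0002
time: 8.2
position: [0.6141, 0.1292, 0.0705]
tool_rot: [0.7, -0.097, 0.097, -0.7]
ft_force: [0.1, -0.2, -0.1]
grip_width: 0.0004
time: 8.4
position: [0.6141, 0.1292, 0.0695]
tool_rot: [0.7, -0.097, 0.097, -0.7]
ft_force: [-0.5, 0.4, -0.3]
grip_width: 0.0003
[102.6 224.  192.7   8. ]
[ 38.4 225.9 222.8  34. ]
[109.3 226.6 235.6  11. ]
[ 46.4 302.6 234.3  33. ]
```

View pics/sideh.png

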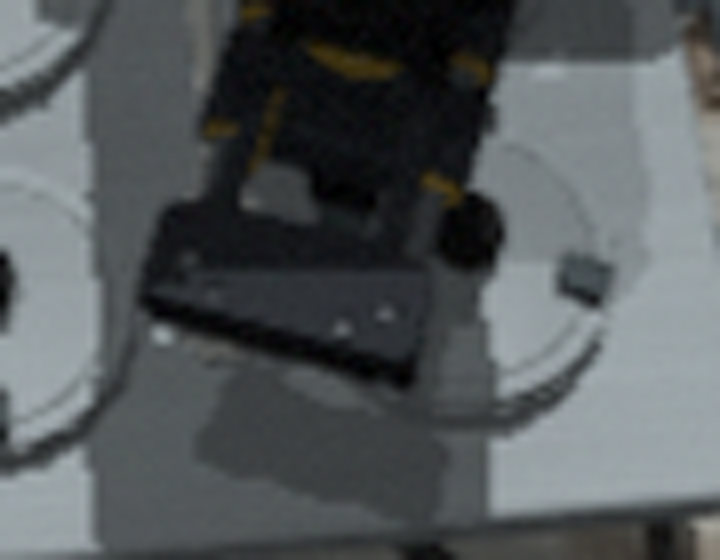

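```bash
python3 -c "
from h import *
s=robot.camera('side')
print(proj(s,[.635,.2025,.08]),proj(s,[.635,.2025,.085]),proj(s,[.625,.1655,.1]),proj(s,[.628,.1685,.1]))
for r in tabs(s,(195,168,320,275)): print(np.round(r,1))
"; python3 -m creep '[[[0,1,0],0,0],[[0,0,0],0,0]]';  python3 -m creep '[[[0,1,0],0,0],[[0,0,0],0,0]]';  python3 -m creep '[[[0,1,0],0,0],[[0,0,0],0,0]]'
```

```text
(np.float64(302.6012389356499), np.float64(235.18996836157336)) (np.float64(302.82793217549295), np.float64(234.404108006587)) (np.float64(288.06348947881617), np.float64(228.069164432774)) (np.float64(289.3420819900669), np.float64(229.2178674180788))
[102.9 224.  192.7   7. ]
[ 38.3 225.9 222.9  33. ]
[109.6 226.6 235.6   8. ]
[ 46.2 302.6 234.3  35. ]
time: 8.7
position: [0.6141, 0.1292, 0.0685]
tool_rot: [0.7, -0.097, 0.097, -0.7]
ft_force: [0.4, -0.7, -0.7]
grip_width: 0.0006
time: 8.9
position: [0.6141, 0.1292, 0.0675]
tool_rot: [0.7, -0.097, 0.097, -0.7]
ft_force: [-1.0, 0.6, -0.0]
grip_width: 0.0006
time: 9.1
position: [0.6141, 0.1292, 0.0665]
tool_rot: [0.7, -0.097, 0.097, -0.7]
ft_force: [-0.2, -0.7, 0.4]
grip_width: 0.0005
```

```bash
python3 -m creep '[[[0,1,0],0,0],[[0,0,0],0,0]]';  python3 -m creep '[[[0,1,0],0,0],[[0,0,0],0,0]]';  python3 -m creep '[[[0,1,0],0,0],[[0,0,0],0,0]]'; python3 -c "
from h import *
s=robot.camera('side')
for r in tabs(s,(195,168,320,275)): print(np.round(r,1))
crop(s,230,200,320,270,'sidei.png',8)
"
```

```text
time: 9.3
position: [0.6141, 0.1291, 0.0655]
tool_rot: [0.7, -0.097, 0.097, -0.7]
ft_force: [0.4, 0.1, -0.0]
grip_width: 0.0007
time: 9.5
position: [0.6141, 0.1292, 0.0646]
tool_rot: [0.7, -0.097, 0.097, -0.7]
ft_force: [-0.0, -0.5, -0.8]
grip_width: 0.0004
time: 9.7
position: [0.6141, 0.1292, 0.0635]
tool_rot: [0.7, -0.097, 0.097, -0.7]
ft_force: [0.0, -0.2, -0.8]
grip_width: 0.0005
[102.9 224.  192.7   7. ]
[ 38.2 225.9 222.8  33. ]
[109.4 226.6 235.6  12. ]
[ 46.6 302.6 234.3  36. ]
```

View pics/sidei.png

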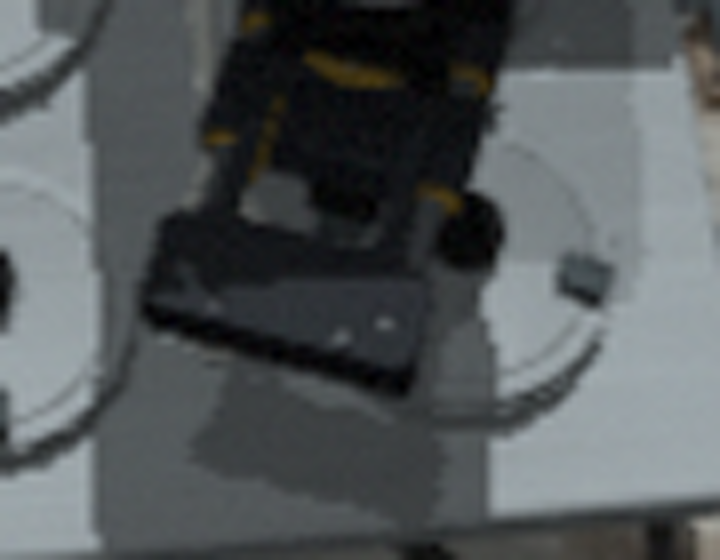

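```bash
python3 -c "
from h import *
s=robot.camera('side')
o,M=where(); p=o['position']
for z in (.10,.1335,.16,.18,.2,.24):
    a=onz(s,230+145/8,200+310/8,z);b=onz(s,230+408/8,200+390/8,z)
    print(z,np.linalg.norm(a-b).round(4),'in tool',(M.T@(a-p)).round(3),(M.T@(b-p)).round(3))
"
```

```text
0.1 0.0818 in tool [ 0.054 -0.036 -0.047] [ 0.057 -0.036  0.035]
0.1335 0.0786 in tool [ 0.067 -0.07  -0.043] [ 0.07  -0.07   0.036]
0.16 0.0761 in tool [ 0.077 -0.096 -0.039] [ 0.08  -0.096  0.037]
0.18 0.0742 in tool [ 0.085 -0.116 -0.037] [ 0.087 -0.116  0.037]
0.2 0.0723 in tool [ 0.093 -0.136 -0.034] [ 0.095 -0.136  0.038]
0.24 0.0685 in tool [ 0.108 -0.176 -0.029] [ 0.11  -0.176  0.039]
```

There is still no contact. In the side view the gripper body's edge fits a slightly higher tool than the reading gives. I'll keep descending slowly and watch the force.

```bash
python3 -m creep '[[[0,1,0],0,0],[[0,1,0],0,0],[[0,0,0],0,0]]';  python3 -m creep '[[[0,1,0],0,0],[[0,1,0],0,0],[[0,0,0],0,0]]'
```

```text
time: 10.1
position: [0.614, 0.1291, 0.0614]
tool_rot: [0.7, -0.097, 0.097, -0.7]
ft_force: [0.5, 0.3, -0.2]
grip_width: 0.001
time: 10.4
position: [0.614, 0.1292, 0.0595]
tool_rot: [0.7, -0.097, 0.097, -0.7]
ft_force: [0.4, 0.6, -0.2]
grip_width: 0.0005
```

```bash
cat > ht.py <<'E'
from h import *
t=robot.camera('top');s=robot.camera('side')
t['pixels']=cv2.imread('pics/top0.png')[:,:,::-1];s['pixels']=cv2.imread('pics/side0.png')[:,:,::-1]
cor={'t':[(u/4.8+200-.4,v/4.8+118-.4) for u,v in [(38,72),(612,33),(656,518),(64,557)]],'s':[(u/4.8+185-.4,v/4.8+160-.4) for u,v in [(670,488),(46,543),(38,85),(590,43)]]}
# refine: per edge, sample gray profile normal to edge, take max gradient, fit line, intersect
for k,c in(('t',t),('s',s)):
    g=cv2.GaussianBlur(cv2.cvtColor(np.ascontiguousarray(c['pixels']),cv2.COLOR_RGB2GRAY),(3,3),0).astype(np.float32)
    P=np.array(cor[k]); L=[]
    for i in range(4):
        a,b=P[i],P[(i+1)%4]; d=(b-a)/np.linalg.norm(b-a); n=np.array([-d[1],d[0]])
        if n@(P.mean(0)-a)>0:n=-n
        pts=[]
        for f in np.linspace(.08,.92,60):
            o=np.arange(-3,3.01,.1); q=a+(b-a)*f+o[:,None]*n
            pr=cv2.remap(g,q[:,0].astype(np.float32)[None],q[:,1].astype(np.float32)[None],cv2.INTER_LINEAR)[0]
            gr=np.abs(np.gradient(pr)); j=gr.argmax(); pts.append(q[j])
        vx,vy,x,y=cv2.fitLine(np.array(pts,np.float32),cv2.DIST_HUBER,0,.01,.01).ravel(); L.append(((x,y),(vx,vy)))
    Q=[]
    for i in range(4):
        (p,d),(q,e)=L[i-1],L[i]; A=np.array([d,[-e[0],-e[1]]]).T; tt=np.linalg.solve(A,np.array(q)-np.array(p)); Q.append(np.array(p)+tt[0]*np.array(d))
    print(k,np.round(Q,1).tolist())
    for z in (.05,.04,.03,.02):
        X=[onz(c,*q,z) for q in Q]; print(z,[round(1000*np.linalg.norm(X[i]-X[(i+1)%4]),1) for i in range(4)],'ctr',np.mean(X,0).round(4))
E
python3 ht.py
```

```text
t [[205.8000030517578, 132.1999969482422], [326.6000061035156, 123.80000305175781], [337.29998779296875, 225.1999969482422], [212.6999969482422, 233.1999969482422]]
0.05 [np.float64(324.2), np.float64(273.4), np.float64(323.9), np.float64(270.6)] ctr [0.5733 0.0857 0.05  ]
0.04 [np.float64(326.9), np.float64(275.6), np.float64(326.6), np.float64(272.8)] ctr [0.5752 0.0854 0.04  ]
0.03 [np.float64(329.5), np.float64(277.9), np.float64(329.2), np.float64(275.1)] ctr [0.5771 0.0852 0.03  ]
0.02 [np.float64(332.2), np.float64(280.1), np.float64(331.9), np.float64(277.3)] ctr [0.579  0.0849 0.02  ]
s [[325.3999938964844, 261.1000061035156], [193.8000030517578, 273.0], [192.3000030517578, 176.3000030517578], [308.0, 168.3000030517578]]
0.05 [np.float64(322.8), np.float64(274.4), np.float64(322.2), np.float64(271.1)] ctr [0.5713 0.085  0.05  ]
0.04 [np.float64(326.4), np.float64(277.5), np.float64(325.7), np.float64(274.1)] ctr [0.5666 0.085  0.04  ]
0.03 [np.float64(330.0), np.float64(280.5), np.float64(329.3), np.float64(277.1)] ctr [0.5619 0.0849 0.03  ]
0.02 [np.float64(333.5), np.float64(283.5), np.float64(332.8), np.float64(280.0)] ctr [0.5571 0.0849 0.02  ]
```

The deck edges fit 324 x 274 mm at z = 0.05, so the bath is at its nominal height after all. That means the real fingertip may be higher than reported. I'll check using the earlier and current gripper outlines.

```bash
python3 -c "
from h import *
s=robot.camera('side')
o,M=where()
for nm,uv,p in(('d',[(185+233/3.8,130+325/3.8),(185+385/3.8,130+372/3.8)],np.array([.6116,.1276,.1661])),('g',[(230+145/8,200+288/8),(230+410/8,200+370/8)],np.array([.6141,.1292,.0775]))):
  for dz in (.03,.05,.07,.09,.11,.13,.15):
    z=p[2]+dz
    a=onz(s,*uv[0],z);b=onz(s,*uv[1],z)
    print(nm,dz,np.linalg.norm(a-b).round(4),'in tool',(M.T@(a-p)).round(3),(M.T@(b-p)).round(3))
crop(s,150,0,350,285,'sidej.png',2.1)
t=robot.camera('top');cv2.imwrite('pics/topj.png',t['pixels'][:,:,::-1])
"
```

```text
d 0.03 0.0914 in tool [ 0.042 -0.03  -0.052] [ 0.046 -0.03   0.039]
d 0.05 0.089 in tool [ 0.051 -0.05  -0.049] [ 0.055 -0.05   0.04 ]
d 0.07 0.0866 in tool [ 0.06  -0.07  -0.046] [ 0.064 -0.07   0.041]
d 0.09 0.0842 in tool [ 0.069 -0.09  -0.043] [ 0.073 -0.09   0.041]
d 0.11 0.0818 in tool [ 0.078 -0.11  -0.04 ] [ 0.082 -0.11   0.042]
d 0.13 0.0794 in tool [ 0.087 -0.13  -0.037] [ 0.091 -0.13   0.043]
d 0.15 0.077 in tool [ 0.096 -0.15  -0.033] [ 0.099 -0.15   0.043]
g 0.03 0.0822 in tool [ 0.051 -0.03  -0.048] [ 0.054 -0.03   0.034]
g 0.05 0.0802 in tool [ 0.058 -0.05  -0.046] [ 0.061 -0.05   0.035]
g 0.07 0.0783 in tool [ 0.066 -0.07  -0.043] [ 0.069 -0.07   0.035]
g 0.09 0.0764 in tool [ 0.074 -0.09  -0.04 ] [ 0.077 -0.09   0.036]
g 0.11 0.0744 in tool [ 0.082 -0.11  -0.038] [ 0.085 -0.11   0.037]
g 0.13 0.0725 in tool [ 0.09  -0.13  -0.035] [ 0.092 -0.13   0.037]
g 0.15 0.0706 in tool [ 0.097 -0.15  -0.032] [ 0.1   -0.15   0.038]
```

View pics/sidej.png

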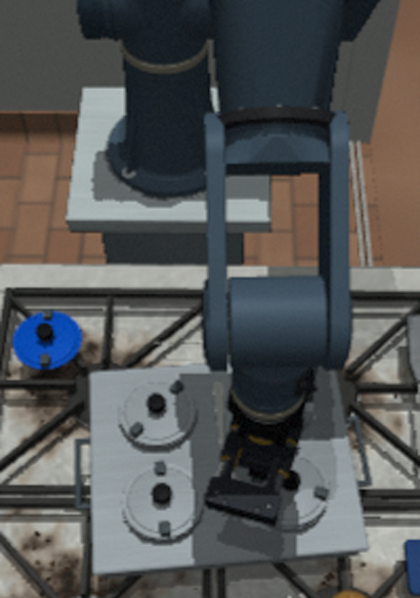

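View pics/topj.png

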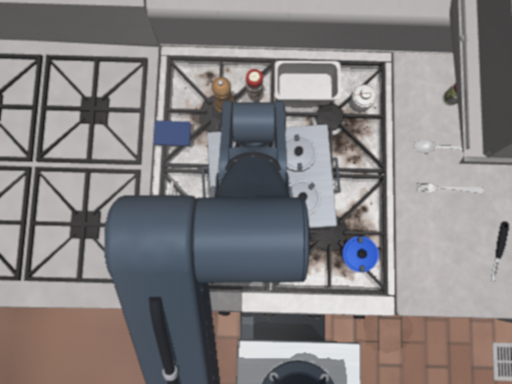

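```bash
python3 -m creep '[[[0,1,0],0,0],[[0,1,0],0,0],[[0,0,0],0,0]]';  python3 -m creep '[[[0,1,0],0,0],[[0,1,0],0,0],[[0,0,0],0,0]]'; python3 -m creep '[[[0,1,0],0,0],[[0,1,0],0,0],[[0,0,0],0,0]]'; python3 -c "
from h import *
s=robot.camera('side')
for r in tabs(s,(195,168,320,275)): print(np.round(r,1))
crop(s,230,180,320,250,'sidek.png',8)
"
```

```text
time: 10.9
position: [0.614, 0.1291, 0.0575]
tool_rot: [0.7, -0.097, 0.097, -0.7]
ft_force: [0.2, -0.6, 0.0]
grip_width: -0.0
time: 11.2
position: [0.6141, 0.1291, 0.0555]
tool_rot: [0.7, -0.097, 0.097, -0.7]
ft_force: [-0.2, 0.9, -0.1]
grip_width: 0.0002
time: 11.5
position: [0.614, 0.1292, 0.0535]
tool_rot: [0.7, -0.097, 0.097, -0.7]
ft_force: [-0.4, -0.3, -0.4]
grip_width: 0.0006
[103.2 224.  192.7   5. ]
[ 38.3 225.9 222.9  33. ]
[109.6 226.6 235.6  13. ]
[ 47.2 302.6 234.3  32. ]
```

View pics/sidek.png

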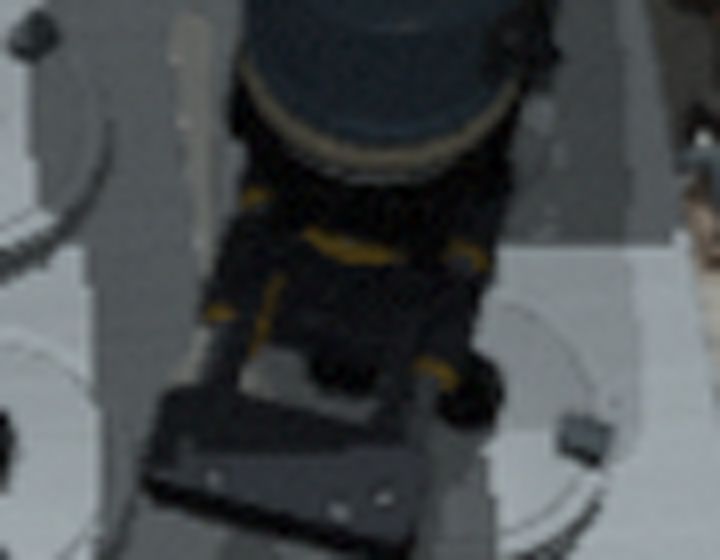

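```bash
python3 -c "
from h import *
s=robot.camera('side')
im=s['pixels'][215:250,245:300,::-1].astype(float); im=255*(np.clip(im/160,0,1))**.5
cv2.imwrite('pics/sidel.png',cv2.resize(im.astype(np.uint8),None,fx=14,fy=14,interpolation=cv2.INTER_NEAREST))
o,M=where();p=o['position']
for x in(-.015,.015):
  for y in (0,-.03,-.05,-.07): print(x,y,[tuple(np.round(((a-245)*14,(b-215)*14),0)) for a,b in [proj(s,p+M@np.array([x,y,z])) for z in(-.0095,.0095)]])
print(proj(s,[.6147,.1286,.086]))
"
```

```text
-0.015 0 [(np.float64(353.0), np.float64(143.0)), (np.float64(453.0), np.float64(170.0))]
-0.015 -0.03 [(np.float64(359.0), np.float64(74.0)), (np.float64(462.0), np.float64(102.0))]
-0.015 -0.05 [(np.float64(363.0), np.float64(27.0)), (np.float64(468.0), np.float64(54.0))]
-0.015 -0.07 [(np.float64(368.0), np.float64(-23.0)), (np.float64(475.0), np.float64(5.0))]
0.015 0 [(np.float64(309.0), np.float64(289.0)), (np.float64(411.0), np.float64(316.0))]
0.015 -0.03 [(np.float64(314.0), np.float64(223.0)), (np.float64(419.0), np.float64(251.0))]
0.015 -0.05 [(np.float64(318.0), np.float64(178.0)), (np.float64(424.0), np.float64(206.0))]
0.015 -0.07 [(np.float64(322.0), np.float64(130.0)), (np.float64(430.0), np.float64(159.0))]
(np.float64(272.55949663129394), np.float64(226.38852343698088))
```

View pics/sidel.png

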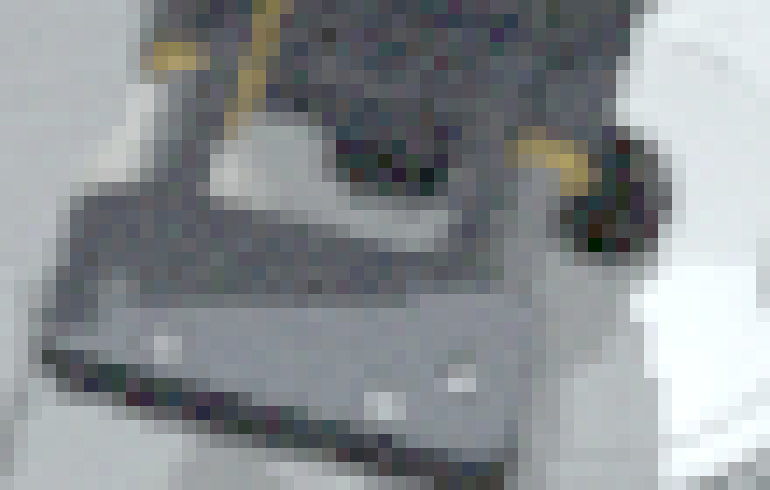

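The fingers (black, at about (335–450, 130–195) in this enlargement) end about 50 mm higher than the reported TCP would put them, which explains the missing contact. The pressing force will give the true height, so I'll carry on down slowly.

```bash
for k in 1; do python3 -m creep '[[[0,1,0],0,0],[[0,1,0],0,0],[[0,0,0],0,0]]';  python3 -m creep '[[[0,1,0],0,0],[[0,1,0],0,0],[[0,0,0],0,0]]'; python3 -m creep '[[[0,1,0],0,0],[[0,1,0],0,0],[[0,0,0],0,0]]'; done; python3 -c "
from h import *
s=robot.camera('side')
for r in tabs(s,(195,168,320,275)): print(np.round(r,1))
im=s['pixels'][215:250,245:300,::-1].astype(float); im=255*(np.clip(im/160,0,1))**.5
cv2.imwrite('pics/sidem.png',cv2.resize(im.astype(np.uint8),None,fx=14,fy=14,interpolation=cv2.INTER_NEAREST))
"
```

```text
time: 11.9
position: [0.6142, 0.1292, 0.0515]
tool_rot: [0.7, -0.097, 0.097, -0.7]
ft_force: [-0.1, 0.4, -1.4]
grip_width: 0.0004
time: 12.2
position: [0.6141, 0.1292, 0.0495]
tool_rot: [-0.7, 0.097, -0.097, 0.7]
ft_force: [0.5, -0.1, -0.0]
grip_width: 0.0002
time: 12.5
position: [0.6143, 0.1291, 0.0483]
tool_rot: [0.7, -0.097, 0.097, -0.7]
ft_force: [-0.7, -0.2, 4.8]
grip_width: 0.0005
[103.1 224.  192.7   9. ]
[ 38.3 225.9 222.9  33. ]
[109.7 226.6 235.6  13. ]
[ 48.9 301.9 233.3  36. ]
```

View pics/sidem.png

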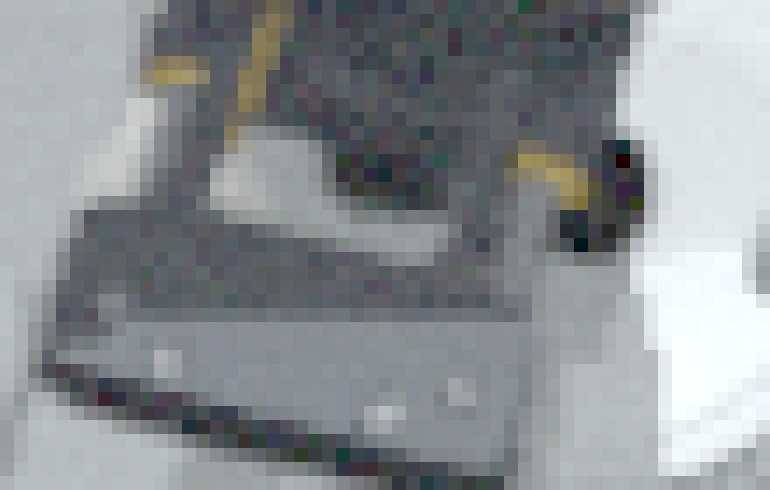

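Contact: 4.8 N at a reported z of 0.0483. The knob shifted left and the far tab moved from (302.6,234.3) to (301.9,233.3), so this lid tips, and the reading is about 34 mm lower than the real tip. The lid is found and rocked. Next I'll rise, step back beside the tab on its near side, and lower there.

```bash
python3 -m creep '[[[0,-10,0],0,0],[[0,-10,0],0,0],[[-14,0,0],0,0],[[-15,0,0],0,0],[[0,0,0],0,0],[[0,0,0],0,0]]'; python3 -c "
from h import *
s=robot.camera('side')
for r in tabs(s,(195,168,320,275)): print(np.round(r,1))
crop(s,230,180,320,250,'siden.png',8)
"
```

```text
time: 13.15
position: [0.5871, 0.1371, 0.0683]
tool_rot: [-0.7, 0.096, -0.097, 0.701]
ft_force: [0.0, -0.1, -0.3]
grip_width: -0.0001
[103.1 224.  192.7   9. ]
[ 38.7 225.9 222.8  33. ]
[110.  226.6 235.6  15. ]
[ 43.  302.6 234.9  33. ]
```

View pics/siden.png

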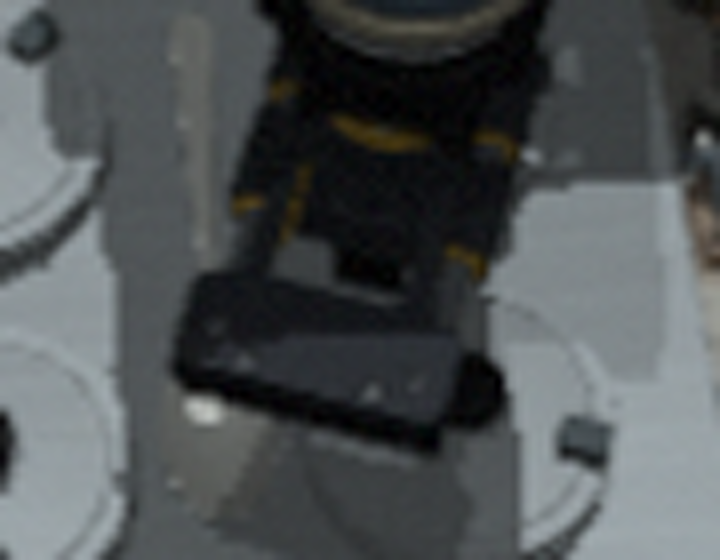

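The lid has levelled again, with the far tab back at (302.6,234.9). I'll lower beside the tab.

```bash
python3 -m creep '[[[0,8,0],0,0],[[0,8,0],0,0],[[0,4,0],0,0],[[0,0,0],0,0]]';python3 -m creep '[[[0,2,0],0,0],[[0,0,0],0,0]]'; python3 -m creep '[[[0,2,0],0,0],[[0,0,0],0,0]]'
```

```text
time: 13.6
position: [0.5855, 0.1369, 0.0463]
tool_rot: [0.701, -0.098, 0.096, -0.7]
ft_force: [0.7, -0.6, -0.6]
grip_width: 0.0006
time: 13.8
position: [0.5863, 0.137, 0.0454]
tool_rot: [0.7, -0.097, 0.097, -0.7]
ft_force: [-0.1, 0.4, 0.0]
grip_width: 0.0002
time: 14.0
position: [0.5862, 0.137, 0.0436]
tool_rot: [0.7, -0.097, 0.097, -0.7]
ft_force: [0.4, -0.3, 0.0]
grip_width: 0.0003
```

Beside the tab with no contact. Now I'll push along tool +x in small steps.

```bash
python3 -m creep '[[[2,0,0],0,0],[[2,0,0],0,0],[[0,0,0],0,0]]';python3 -m creep '[[[2,0,0],0,0],[[2,0,0],0,0],[[0,0,0],0,0]]';python3 -m creep '[[[2,0,0],0,0],[[0,0,0],0,0]]'; python3 -c "
from h import *
s=robot.camera('side')
for r in tabs(s,(195,168,320,275)): print(np.round(r,1))"
```

```text
time: 14.3
position: [0.5908, 0.1359, 0.0438]
tool_rot: [-0.7, 0.097, -0.097, 0.7]
ft_force: [0.2, 0.8, -0.3]
grip_width: 0.0006
time: 14.6
position: [0.5945, 0.1348, 0.0437]
tool_rot: [-0.7, 0.097, -0.097, 0.7]
ft_force: [0.0, 0.3, 1.2]
grip_width: 0.0005
time: 14.8
position: [0.5962, 0.1343, 0.0437]
tool_rot: [-0.7, 0.097, -0.097, 0.7]
ft_force: [-0.5, 0.2, 0.1]
grip_width: 0.0008
[103.2 224.  192.7   6. ]
[ 38.6 225.9 222.8  33. ]
[109.8 226.6 235.6  13. ]
[ 41.2 302.5 234.6  35. ]
```

```bash
python3 -m creep '[[[2,0,0],0,0],[[2,0,0],0,0],[[0,0,0],0,0]]';python3 -m creep '[[[2,0,0],0,0],[[2,0,0],0,0],[[0,0,0],0,0]]'; python3 -c "
from h import *
s=robot.camera('side')
for r in tabs(s,(195,168,320,275)): print(np.round(r,1))"
```

```text
time: 15.15
position: [0.6003, 0.1331, 0.0437]
tool_rot: [-0.7, 0.097, -0.097, 0.7]
ft_force: [0.5, 0.2, 0.6]
grip_width: 0.0003
time: 15.45
position: [0.6037, 0.1321, 0.0436]
tool_rot: [0.7, -0.097, 0.097, -0.7]
ft_force: [-0.4, -0.8, 0.6]
grip_width: 0.0004
[103.2 224.  192.7   8. ]
[ 38.6 225.9 222.8  33. ]
[109.8 226.6 235.6  11. ]
[ 43.1 302.6 234.7  32. ]
```

```bash
python3 -m creep '[[[2,0,0],0,0],[[2,0,0],0,0],[[0,0,0],0,0]]';python3 -m creep '[[[2,0,0],0,0],[[0,0,0],0,0]]'; python3 -c "
from h import *
s=robot.camera('side')
for r in tabs(s,(195,168,320,275)): print(np.round(r,1))
crop(s,230,180,320,250,'sideo.png',8)
im=s['pixels'][205:250,245:305,::-1].astype(float); im=255*(np.clip(im/160,0,1))**.5
cv2.imwrite('pics/sideo.png',cv2.resize(im.astype(np.uint8),None,fx=13,fy=13,interpolation=cv2.INTER_NEAREST))
"
```

```text
time: 15.8
position: [0.6064, 0.1308, 0.0434]
tool_rot: [0.701, -0.098, 0.096, -0.7]
ft_force: [-3.7, -1.5, 1.4]
grip_width: 0.0004
time: 16.0
position: [0.609, 0.1303, 0.0435]
tool_rot: [0.701, -0.097, 0.097, -0.7]
ft_force: [-3.5, -0.8, 0.6]
grip_width: 0.0005
[103.2 224.  192.8   8. ]
[ 38.5 225.9 222.8  36. ]
[ 48.6 302.6 232.7  34. ]
[109.6 226.6 235.6  10. ]
```

View pics/sideo.png

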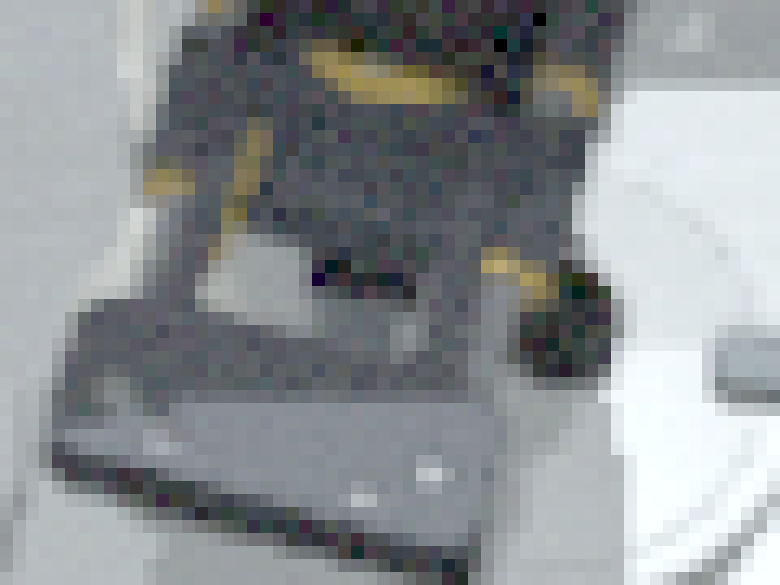

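The tab now moves under about 3.5 N. The far tab went from v = 234.7 to 232.7, about 4 mm, turning the intended way. I'll continue.

```bash
python3 -m creep '[[[2,0,0],0,0],[[2,0,0],0,0],[[0,0,0],0,0]]';python3 -m creep '[[[1,0,0],0,0],[[1,0,0],0,0],[[0,0,0],0,0]]'; python3 -c "
from h import *
s=robot.camera('side')
for r in tabs(s,(195,168,320,275)): print(np.round(r,1))
"
```

```text
time: 16.35
position: [0.6144, 0.1294, 0.0439]
tool_rot: [-0.7, 0.096, -0.098, 0.701]
ft_force: [-1.0, -0.3, 0.8]
grip_width: 0.0005
time: 16.65
position: [0.6151, 0.1289, 0.0437]
tool_rot: [-0.7, 0.097, -0.097, 0.7]
ft_force: [-2.2, -0.4, 1.3]
grip_width: 0.0003
[103.1 224.  192.7   6. ]
[ 38.3 225.9 222.9  33. ]
[ 52.4 301.9 231.   30. ]
[109.5 226.6 235.6   9. ]
```

```bash
python3 -m creep '[[[1,0,0],0,0],[[1,0,0],0,0],[[0,0,0],0,0]]'; python3 -m creep '[[[1,0,0],0,0],[[0,0,0],0,0]]'; python3 -c "
from h import *
s=robot.camera('side')
for r in tabs(s,(195,168,320,275)):
  print(np.round(r,1))
  if r[1]>295:
    for z in(.08,.086):
      a=onz(s,r[1],r[2],z)-[.6235,.1655,0]; print(z,np.hypot(a[0],a[1]),np.degrees(np.arctan2(a[1],a[0]))-5.5)
"
```

```text
time: 17.0
position: [0.6159, 0.1285, 0.0435]
tool_rot: [0.7, -0.098, 0.096, -0.7]
ft_force: [-4.0, 0.7, 3.0]
grip_width: 0.0003
time: 17.2
position: [0.616, 0.1284, 0.0435]
tool_rot: [0.7, -0.098, 0.095, -0.7]
ft_force: [-6.1, 1.1, 4.0]
grip_width: 0.0006
[102.9 224.  192.7   7. ]
[ 38.6 225.9 222.8  34. ]
[ 52.7 301.6 230.8  35. ]
0.08 0.03520385792862376 84.80947055929683
0.086 0.034504620489656926 80.53893773922319
[109.6 226.6 235.6  15. ]
```

The force is rising (6 N sideways, 4 N up) while the lid has stopped at about 85°, just inside the play. I'll back off, lift and look.

```bash
python3 -m creep '[[[-4,0,0],0,0],[[-6,0,0],0,0],[[0,-20,0],0,0],[[0,-30,0],0,0],[[0,-30,0],0,0],[[-20,0,-40],0,0],[[-20,0,-45],0,0],[[0,0,-45],0,0]]'; python3 -m creep '[[[-20,0,-40],0,0],[[-20,0,-40],0,0],[[-20,0,-45],0,0],[[-20,0,-40],0,0],[[-20,0,-40],0,0],[[0,0,0],0,0]]';python3 -c "
from h import *
t=robot.camera('top');s=robot.camera('side')
crop(t,200,118,344,242,'topp.png',4.8);crop(s,185,160,335,285,'sidep.png',4.8)
for nm,c,box in(('top',t,(210,128,330,228)),('side',s,(195,168,320,275))):
    for a,u,v,mn in tabs(c,box): print(nm,round(a,1),round(u,1),round(v,1),onz(c,u,v,.080).round(4)[:2])
"
```

```text
time: 18.05
position: [0.5324, 0.0167, 0.124]
tool_rot: [-0.701, 0.096, -0.096, 0.701]
ft_force: [0.8, 0.0, -0.8]
grip_width: 0.0007
time: 18.65
position: [0.3812, -0.1577, 0.124]
tool_rot: [0.701, -0.099, 0.1, -0.699]
ft_force: [-0.0, -0.5, 0.3]
grip_width: 0.0004
top 90.8 221.9 129.2 [0.6929 0.2164]
top 21.7 328.7 134.0 [ 0.6878 -0.0623]
top 21.0 296.4 137.6 [0.6759 0.0219]
top 68.3 298.2 150.5 [0.6414 0.0166]
top 66.6 240.9 153.6 [0.6291 0.1648]
top 19.3 255.8 153.5 [0.6305 0.1263]
top 21.3 226.4 156.4 [0.6208 0.2022]
top 27.7 299.3 167.4 [0.5969 0.0132]
top 20.9 311.0 185.9 [ 0.5494 -0.0175]
top 65.4 302.2 196.3 [0.5217 0.0046]
top 63.2 243.4 200.4 [0.5072 0.1545]
top 17.8 258.6 200.2 [0.5087 0.1158]
top 15.9 228.6 202.3 [0.5012 0.192 ]
top 30.5 210.3 219.1 [0.457  0.2368]
side 51.0 280.6 168.9 [0.4427 0.153 ]
side 104.0 281.4 188.3 [0.5029 0.1535]
side 37.9 295.6 188.5 [0.5033 0.1908]
side 39.8 225.9 222.8 [0.6033 0.0123]
side 112.4 286.8 231.5 [0.6254 0.1639]
side 43.1 301.8 230.8 [0.6232 0.201 ]
side 111.5 226.6 235.6 [0.6378 0.0156]
side 18.1 257.3 244.5 [0.6602 0.091 ]
```

View pics/topp.png

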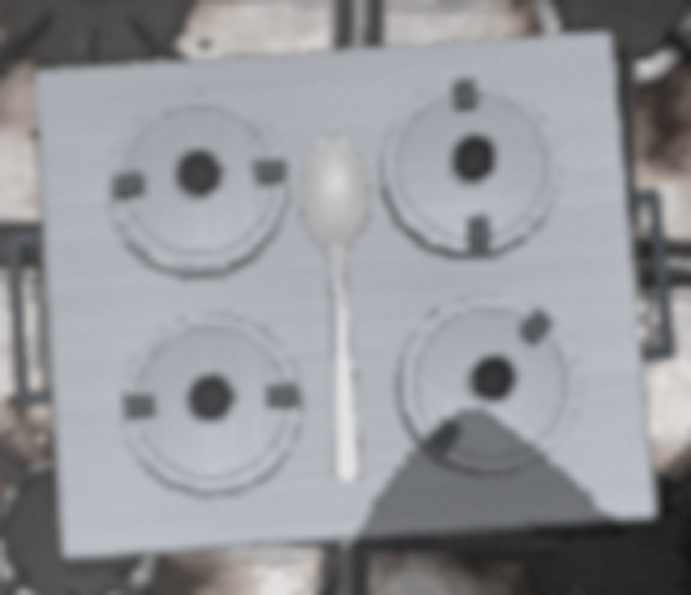

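View pics/sidep.png

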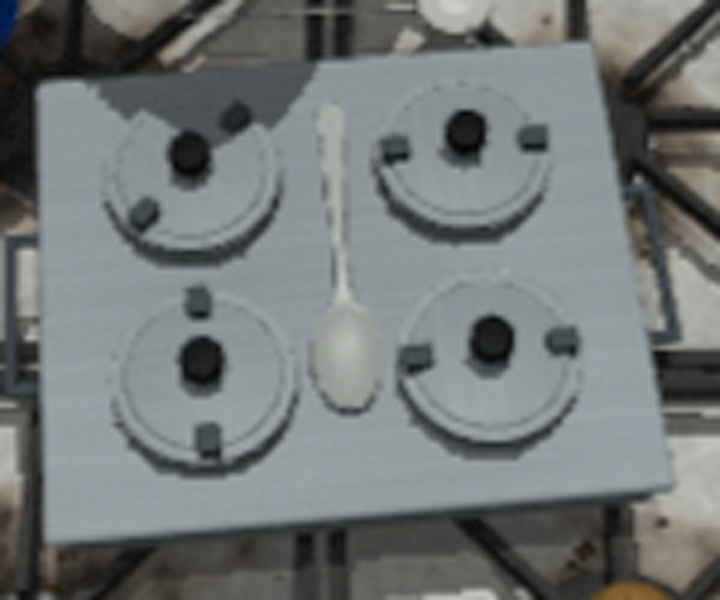

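The lid now lies at 91.8° in bath axes. The difference between the top and side views at its knob is 3.7 mm, against 3.6 and 4.3 mm on the home lids and 8 mm before, so it has dropped. The knob sits about 2 mm towards +x, so I'll confirm with a rock test on the same tab.

```bash
python3 -c "
from h import *
plan([.629,.1275,.075],np.radians(7.3-0))"
```

```text
t 18.75 pos [ 0.3834 -0.1551  0.124 ] f [0.6 0.1 0.1] w 0.0004
axes x [ 0.961 -0.275  0.003] y [ 0.003 -0.002 -1.   ] z [ 0.275  0.961 -0.001]
tool shift mm [158.2  49.3 339.3]
turn about y -0.4061
```

```bash
python3 -m creep '[[[18,0,40],0,0],[[18,0,40],0,0],[[20,0,40],0,0],[[20,0,40],0,0],[[20,0,40],0,0],[[20,0,40],0,0],[[20,0,40],0,0],[[20,0,40],0,0]]';python3 -m creep '[[[2,0,19],0,0],[[0,0,0],0,0],[[0,0,0],0,0]]'; python3 -c "
from h import *
plan([.629,.1275,.055])
s=robot.camera('side')
for r in tabs(s,(195,168,320,275)): print(np.round(r,1))"
```

```text
time: 19.55
position: [0.6214, 0.1166, 0.1237]
tool_rot: [-0.7, 0.095, -0.096, 0.701]
ft_force: [0.2, -0.5, -0.2]
grip_width: 0.0003
time: 19.85
position: [0.6257, 0.1311, 0.1231]
tool_rot: [0.701, -0.096, 0.095, -0.7]
ft_force: [-0.6, 0.4, 0.5]
grip_width: 0.0008
t 19.85 pos [0.6257 0.1311 0.1231] f [-0.6  0.4  0.5] w 0.0008
axes x [ 0.963 -0.269 -0.001] y [-0.001 -0.001 -1.   ] z [ 0.269  0.963 -0.001]
tool shift mm [ 4.3 68.1 -2.5]
[102.6 224.  192.7  10. ]
[ 38.1 225.9 222.8  34. ]
[ 51.3 301.7 230.8  36. ]
[109.2 226.6 235.6  12. ]
```

```bash
python3 -m creep '[[[4,20,-3],0,0],[[0,20,0],0,0],[[0,20,0],0,0],[[0,8,0],0,0],[[0,4,0],0,0],[[0,0,0],0,0],[[0,0,0],0,0]]'; python3 -m creep '[[[0,1,0],0,0],[[0,1,0],0,0],[[0,0,0],0,0]]'; python3 -m creep '[[[0,1,0],0,0],[[0,0,0],0,0]]'
```

```text
time: 20.6
position: [0.6305, 0.1255, 0.0526]
tool_rot: [-0.7, 0.096, -0.098, 0.701]
ft_force: [0.4, 0.0, 0.8]
grip_width: 0.0005
time: 20.9
position: [0.63, 0.1259, 0.0499]
tool_rot: [-0.7, 0.097, -0.097, 0.7]
ft_force: [-0.1, -0.4, 0.2]
grip_width: 0.0004
time: 21.1
position: [0.6298, 0.1259, 0.0486]
tool_rot: [0.7, -0.097, 0.097, -0.7]
ft_force: [0.1, 0.2, -0.2]
grip_width: 0.0007
```

```bash
python3 -m creep '[[[0,1,0],0,0],[[0,0,0],0,0]]'; python3 -m creep '[[[0,1,0],0,0],[[0,0,0],0,0]]'; python3 -m creep '[[[0,0.5,0],0,0],[[0,0,0],0,0]]'; python3 -c "
from h import *
s=robot.camera('side')
for r in tabs(s,(195,168,320,275)): print(np.round(r,1))"
```

```text
time: 21.3
position: [0.6297, 0.1258, 0.0475]
tool_rot: [0.7, -0.097, 0.097, -0.7]
ft_force: [0.5, -0.4, -0.1]
grip_width: 0.0005
time: 21.5
position: [0.6299, 0.1258, 0.0466]
tool_rot: [-0.7, 0.097, -0.097, 0.7]
ft_force: [0.6, -0.6, -0.5]
grip_width: 0.0004
time: 21.7
position: [0.6299, 0.1258, 0.0466]
tool_rot: [-0.7, 0.097, -0.097, 0.7]
ft_force: [-1.8, 0.6, 4.1]
grip_width: 0.001
[102.6 224.  192.7   5. ]
[ 37.9 225.9 222.9  34. ]
[ 51.3 301.7 230.8  35. ]
[109.1 226.6 235.6  15. ]
```

The tab stops firmly at 0.0466 under 4 N, about 2 mm below the tipped stop at 0.0483. The far tab hasn't moved at (301.7,230.8). The lid is home and doesn't rock. I'll retreat and take a final look.

```bash
python3 -m creep '[[[0,-10,0],0,0],[[0,-30,0],0,0],[[0,-40,0],0,0],[[-20,0,-40],0,0],[[-20,0,-40],0,0],[[-20,0,-40],0,0],[[-20,0,-40],0,0],[[-20,0,-40],0,0]]'; python3 -m creep '[[[-20,0,-40],0,0],[[-20,0,-40],0,0],[[-20,0,-40],0,0],[[0,0,-40],0,0],[[0,0,0],0,0],[[0,0,0],0,0]]';python3 -c "
from h import *
t=robot.camera('top');s=robot.camera('side')
cv2.imwrite('pics/topz.png',t['pixels'][:,:,::-1])
for nm,c,box in(('top',t,(210,128,330,228)),('side',s,(195,168,320,275))):
    for a,u,v,mn in tabs(c,box): print(nm,round(a,1),round(u,1),round(v,1),onz(c,u,v,.080).round(4)[:2])
print(where()[0]['ft_force'])"
```

```text
time: 22.55
position: [0.4784, -0.0406, 0.1267]
tool_rot: [0.701, -0.096, 0.097, -0.7]
ft_force: [0.6, -1.2, 0.3]
grip_width: 0.0008
time: 23.15
position: [0.3782, -0.1782, 0.1266]
tool_rot: [0.7, -0.098, 0.098, -0.7]
ft_force: [0.1, -0.8, -0.5]
grip_width: 0.0001
top 90.9 221.9 129.2 [0.6928 0.2164]
top 21.9 328.7 134.0 [ 0.688  -0.0623]
top 21.2 296.4 137.6 [0.6759 0.0219]
top 68.4 298.2 150.5 [0.6414 0.0166]
top 67.0 240.9 153.6 [0.6291 0.1649]
top 19.5 255.8 153.5 [0.6306 0.1264]
top 21.6 226.4 156.4 [0.6207 0.2022]
top 27.9 299.3 167.4 [0.5969 0.0132]
top 21.1 311.0 185.9 [ 0.5495 -0.0175]
top 63.4 243.4 200.4 [0.5072 0.1545]
top 18.1 258.6 200.1 [0.5088 0.1158]
top 16.0 228.7 202.3 [0.5011 0.192 ]
top 30.6 210.3 219.1 [0.4569 0.2368]
side 50.8 280.7 168.9 [0.4427 0.1531]
side 104.0 281.4 188.3 [0.5028 0.1535]
side 37.8 295.6 188.5 [0.5033 0.1908]
side 39.9 225.8 222.8 [0.6033 0.0122]
side 112.3 286.8 231.5 [0.6254 0.1639]
side 43.1 301.8 230.8 [0.6233 0.201 ]
side 111.3 226.6 235.6 [0.6378 0.0156]
side 17.1 257.6 244.6 [0.6606 0.0919]
[-0.27622319 -0.26076544  0.60107183]
```

View pics/topz.png

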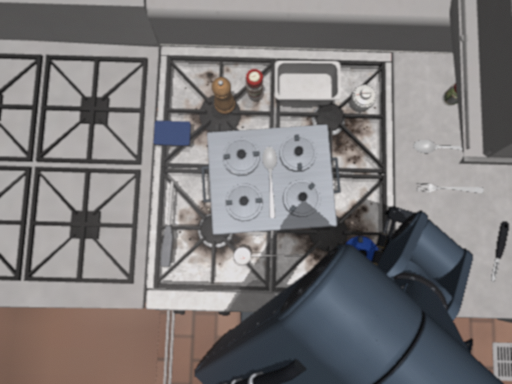

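The final top view shows all four lids aligned and flat. The spoon, thermometer, lighter and scourer are where they were, and the arm is clear. I'll hand in.

```bash
python3 -c "
from rig import robot
print(robot.hand_in())"
```

```text
the job is handed in; nothing more can be done
None
```

The lid that was not home, on the back-left well, is now seated. I handed the job in at about 23 s of the 54 s allowed.

**What I did:** The images showed that lid's tabs about 21° off a notch direction, and the other three lids aligned. I pressed its inner tab and it tipped, stopping at a reading of 0.0483 m under about 5 N, with the far tab visibly moving. I then pushed the same tab sideways about 11 mm with 2–6 N until the lid dropped and stopped. I never lifted a lid.

**Last checks:**
- **Line of tabs:** it is now 1.8° from a notch direction, within the 6° of play.
- **Height:** the lid's height in the two views matches the home lids.
- **Rocking:** a second press on the same tab stopped firmly at 0.0466 m, about 2 mm lower than before, with no rocking.
- **Other things:** the other three lids' measured positions and the look of the listed bystanders were unchanged in the last pictures.

**What disagreed:**
- **Tool height:** the reported TCP height was about 34 mm lower than where the closed fingertips actually touched. I found the true height by contact.
- **Finger thickness:** the push contact came about 11 mm later than expected, as if the fingertips were thinner than I assumed.
- **Lid position:** the seated lid's knob reads about 2 mm off the well centre I calculated; I took that as play or measurement error.
- **Presses not made:** I judged the other three lids home from the images only, without pressing them. I also didn't press the outer tab of the moved lid.

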